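# Make up the blood-grouping caddy

## Task

Make up the blood-grouping caddy: gather the red-, blue-, yellow- and green-capped dropper vials and stand each one upright on the floor of the caddy cup of its own colour. The white-capped and black-capped vials do not belong to this set: leave them standing where they are.

Things in the scene. Friction and masses are not known exactly. Their poses are not given: they have to be found in the camera images.
- vial_red: red-capped dropper vial, loose, standing upright: white body with a red band, red pointed cap. Body 23 mm diameter from its base up to 38 mm, then a shoulder; cap 17 mm diameter, tapering; 64 mm tall in all; about 22 g. Origin: centre of its underside; z up along the vial.
- vial_blue: blue-capped dropper vial, loose, standing upright: white body with a blue band, blue pointed cap. Body 23 mm diameter from its base up to 38 mm, then a shoulder; cap 17 mm diameter, tapering; 64 mm tall in all; about 22 g. Origin: centre of its underside; z up along the vial.
- vial_yellow: yellow-capped dropper vial, loose, standing upright: white body with a yellow band, yellow pointed cap. Body 23 mm diameter from its base up to 38 mm, then a shoulder; cap 17 mm diameter, tapering; 64 mm tall in all; about 22 g. Origin: centre of its underside; z up along the vial.
- vial_green: green-capped dropper vial, loose, standing upright: white body with a green band, green pointed cap. Body 23 mm diameter from its base up to 38 mm, then a shoulder; cap 17 mm diameter, tapering; 64 mm tall in all; about 22 g. Origin: centre of its underside; z up along the vial.
- well_red: round red cup, fixed: inside diameter 42 mm, outside 48, rim 12 mm and flat floor 2 mm above its origin. Origin: centre of its underside, 4 mm above the desk; z up; x, y along the caddy's sides. The four cups, in any order of colour, sit 66 mm apart in a 2 x 2 square in the caddy: a fixed white tray, 146 x 146 mm, rim 16 mm above the desk, grey lugs 17 mm out on two opposite sides.
- well_blue: round blue cup, fixed: inside diameter 42 mm, outside 48, rim 12 mm and flat floor 2 mm above its origin. Origin: centre of its underside, 4 mm above the desk; z up; x, y along the caddy's sides. The four cups, in any order of colour, sit 66 mm apart in a 2 x 2 square in the caddy: a fixed white tray, 146 x 146 mm, rim 16 mm above the desk, grey lugs 17 mm out on two opposite sides.
- well_yellow: round yellow cup, fixed: inside diameter 42 mm, outside 48, rim 12 mm and flat floor 2 mm above its origin. Origin: centre of its underside, 4 mm above the desk; z up; x, y along the caddy's sides. The four cups, in any order of colour, sit 66 mm apart in a 2 x 2 square in the caddy: a fixed white tray, 146 x 146 mm, rim 16 mm above the desk, grey lugs 17 mm out on two opposite sides.
- well_green: round green cup, fixed: inside diameter 42 mm, outside 48, rim 12 mm and flat floor 2 mm above its origin. Origin: centre of its underside, 4 mm above the desk; z up; x, y along the caddy's sides. The four cups, in any order of colour, sit 66 mm apart in a 2 x 2 square in the caddy: a fixed white tray, 146 x 146 mm, rim 16 mm above the desk, grey lugs 17 mm out on two opposite sides.
- vial_white: white-capped dropper vial, loose, standing upright: white body with a white band, white pointed cap. Body 23 mm diameter from its base up to 38 mm, then a shoulder; cap 17 mm diameter, tapering; 64 mm tall in all; about 22 g. Origin: centre of its underside; z up along the vial. A look-alike with no cup of its colour in the caddy: it stays where it is.
- vial_black: black-capped dropper vial, loose, standing upright: white body with a black band, black pointed cap. Body 23 mm diameter from its base up to 38 mm, then a shoulder; cap 17 mm diameter, tapering; 64 mm tall in all; about 22 g. Origin: centre of its underside; z up along the vial. A look-alike with no cup of its colour in the caddy: it stays where it is.
There are look-alikes about, which are no part of the job. Leave any orange look-alike of the vial_yellow alone. Leave any orange look-alike of the vial_red alone.

How it is judged:
At the end, for the whole second after the job is handed in: Red, blue, yellow and green vials each stand upright (within 0.12 rad) on the floor of their own colour's cup (base within 13 mm of its centre, at most 6 mm above its underside), released and at rest; white and black vials stand upright within 20 mm of where they began (horizontal distance between vial_red and well_red below 0.013 m and z of vial_red in the frame of well_red below 0.006 m and angle between each of vial_red, vial_blue, vial_yellow, vial_green, vial_white, vial_black's own z axis and vertical below 0.12 rad and linear speed of each of vial_red, vial_blue, vial_yellow, vial_green, vial_white, vial_black below 0.02 m/s and horizontal distance between vial_blue and well_blue below 0.013 m and z of vial_blue in the frame of well_blue below 0.006 m and horizontal distance between vial_yellow and well_yellow below 0.013 m and z of vial_yellow in the frame of well_yellow below 0.006 m and horizontal distance between vial_green and well_green below 0.013 m and z of vial_green in the frame of well_green below 0.006 m and distance of each of vial_white, vial_black from where it was at the start of the episode below 0.02 m); the robot touches nothing.
It fails at once if the white-capped vial is shifted more than 20 mm or tipped (distance of vial_white from where it was at the start of the episode above 0.02 m or angle between vial_white's own z axis and vertical above 0.35 rad).
It fails at once if the black-capped vial is shifted more than 20 mm or tipped (distance of vial_black from where it was at the start of the episode above 0.02 m or angle between vial_black's own z axis and vertical above 0.35 rad).
It also fails if it takes over 96 s, if anything falls off the work surface, if the arm or the gripper's body presses on something with over 40 N, if the wrist force passes 120 N, or if a joint passes its speed limit or range.

## Robot

A 6-joint arm with a two-finger parallel gripper is mounted at the origin on the work surface; the furniture and walls round the work are solid. World frame = base frame: x ahead of the robot, y to its left, z up, the work surface at z = 0. Lengths are in m, angles in rad, forces in N, time in s.
With the tool pointing down it reaches from about 0.25 to 0.725 m from the base axis. Payload 4 kg.
Tool frame: the origin (TCP) lies midway between the tips of the shut fingers; the grasp point (between the pads) lies 19 mm behind it; z points along the fingers, y is the direction in which the jaws open and shut (so a half turn about z gives the same grasp; the last joint's range is limited). The gripper opens to 85 mm and grips with 20 to 120 N. Pads are 22 mm wide; open, the fingers measure 114 mm over their backs; the gripper's body (76 mm by 85 mm) begins 54 mm behind the grasp point. The pads swing forward as they close: fully open they stand 13 mm farther back than shut.
Start: joints at [0, 0.241, 0.005, 1.335, 0, 1.571], TCP at [0.5, -0, 0.231] pointing down, gripper open.
Joint ranges: [-2.72, 2.72], [-1.05, 1.87], [-1.09, 1.28], [-1.99, 2.15], [-1.42, 1.44], [-3.14, 3.14]. Speed limits (rad/s): [2.79, 2.79, 3.14, 3.14, 3.14, 3.14].

## Interface

Orientations are given as a unit quaternion [x, y, z, w].
In Python, from workcell import get_obs, camera, camera_model, job_done, masks_of gives the robot as it stands.
- The arm moves only by the tool jog_arm, never from a script. Its argument "deltas" is a list that holds one entry, the list of rows, each a list of 7 numbers: the shift along the tool's x, y, z in mm, then the turn, a rotation vector about the tool's x, y, z in degrees, then the finger opening in mm, from 0 to 85.4. A call has 1 to 5 rows; each row shifts and turns the pose as measured when the row begins, along the tool's axes as they then stand; what a row does not reach is not made up. A row lasts 1/10 s, in which the tool goes at most 50 mm and 8.59 degrees, less where a joint would pass 70% of its speed; a pose out of reach is approached as far as the arm can. A call with a gripper value outside its range is refused whole. The fingers move at their own pace and stop on an object; the grip force is fixed at half the most. Time passes only in rows, so rows that do not move let the fingers close. It gives the time, the measured TCP pose, the force and the opening at its end, in the units of the state.
- get_obs(): the state, without advancing time (a new reading comes with each control period).
- camera(name): name is "scene" or "side" or "wrist"; returns the picture (480x640x3 uint8, red, green, blue); there is no depth.
- camera_model(name): a dict with "fovy" (degrees; the focal length in pixels is half the picture's height over the tangent of half this angle, whatever the lens; pixels are square), "cx", "cy" (the principal point, pixels), "k1" (the pictures are not rectified: a ray, as slopes to the right and down, at radius r is drawn at 1 + k1 r^2 times it, then the intrinsics apply), "pose" (4x4, takes a point from camera to world coordinates); the wrist camera has in their place "T_tool_cam" (4x4, takes a point from camera to tool coordinates, whose origin is the TCP and whose axes are the flange's). Camera axes: x right, y down, z forward; pixel columns grow to the right and rows downward; lengths in m; the calibration is good to about 2 mm. A picture is of the moment at which its call begins: read the wrist's pose just before it. camera_model takes no time and is no camera call.
- job_done(): hands the job in, once; it reports no verdict.
Trained networks look in the newest picture that a camera, given by its name, has taken for a name from the list of things; names that differ only in an ending like _2 or _b are one class to them, and where a whole thing is asked for, a point or a joint stands for the part that bears it (a point fixed in the world has none). Each returns a list of dicts, best first, with "conf" (0 to 1); they miss things now and then, are a little off and sometimes report something else, mostly with a low value. They report only what shows in the picture. A call takes as long as a camera call. They do not tell look-alikes from the thing itself.
- masks_of(target, camera): "pixels" (480x640 bool, what is visible of it) and "at" ([column, row] in pixels, amid what is visible of it).
The state is a dict: "clock": time; "joint_pos": joint angles; "joint_vel": joint speeds; "tau": joint torques, N m; "eef_pos": TCP position; "tool_rot": TCP orientation; "ft_force": force on the tool from outside, world axes, zero at the start; "ft_torque": the same for the moment, N m; "grip_width": finger opening in m.
Only numpy, scipy, OpenCV 4.12 (cv2) and the standard library are available. Lean on these libraries where they do the work, as an engineer would, in place of code of your own. Each camera call takes 0.05 s, during which the arm holds its last target. There are 200 camera calls.

## Working session

There is one attempt and no reset: what is moved stays moved. The work goes in short steps, Python scripts to look and compute and a tool call to move; the robot and the scene stay as the last step left them, time stands still between calls to the robot, and variables do not carry over. Pictures are saved under pics/ and viewed, about 12 in all and at most 16, crops included, and the job is handed in when it is done.

Besides the shell and the picture viewer there is one more tool, called after "Request:" in YAML: its name, and indented under it one key for each argument. jog_arm: Moves the arm, as the interface text tells. Its arguments: {"type":"object","properties":{"deltas":{"type":"array"}},"required":["deltas"]}

```bash
mkdir -p pics; ls
python3 - <<'E'
from workcell import *
import cv2,numpy as np
o=get_obs();print(o['clock'],o['eef_pos'],o['tool_rot'],o['grip_width'])
for n in ["scene","side","wrist"]:
    m=camera_model(n);print(n,{k:(np.round(v,4).tolist()) for k,v in m.items()})
    cv2.imwrite(f"pics/{n}0.png",camera(n)[:,:,::-1])
E
```

```text
pics
0.0 [4.99373701e-01 9.91679397e-06 2.30430701e-01] [ 0.70709224  0.70712058 -0.0007276  -0.00072683] 0.08527862250621379
scene {'fovy': 52.8921, 'cx': 312.1727, 'cy': 232.2426, 'k1': -0.1246, 'pose': [[0.7455, -0.4294, 0.5097, 0.0161], [-0.6664, -0.4881, 0.5635, -0.7241], [0.0068, -0.7598, -0.6501, 0.7204], [0.0, 0.0, 0.0, 1.0]]}
side {'fovy': 51.9659, 'cx': 325.0726, 'cy': 234.7186, 'k1': -0.0717, 'pose': [[-0.9998, -0.0177, -0.0103, 0.5508], [0.0018, 0.423, -0.9061, 0.6274], [0.0204, -0.906, -0.4229, 0.4131], [0.0, 0.0, 0.0, 1.0]]}
wrist {'fovy': 67.7883, 'cx': 312.39, 'cy': 244.3853, 'k1': -0.0343, 'T_tool_cam': [[0.0006, -0.9581, -0.2863, 0.0731], [1.0, 0.0005, 0.0005, 0.0006], [-0.0004, -0.2863, 0.9581, -0.1418], [0.0, 0.0, 0.0, 1.0]]}
```

View pics/scene0.png

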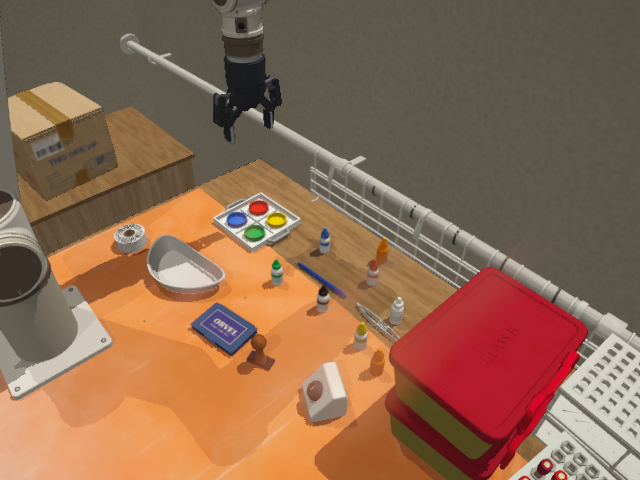

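View pics/side0.png

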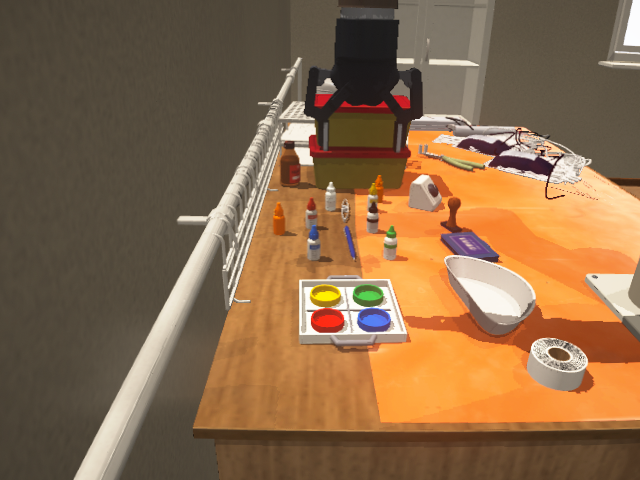

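View pics/wrist0.png

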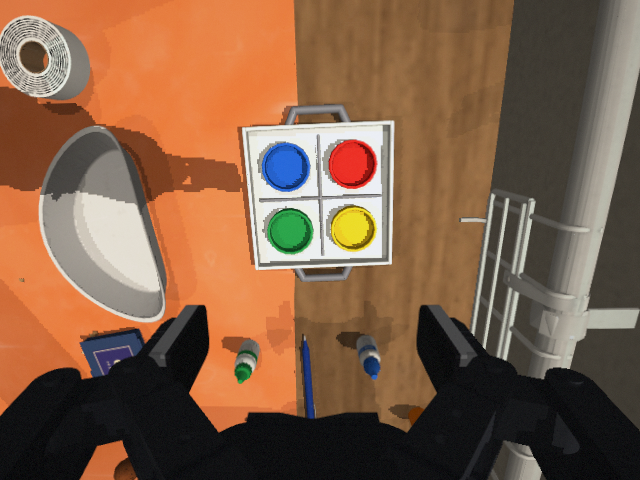

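Scene picture candidates:
- **Vials:** green (277,272), blue (325,241), red (373,272), yellow (361,335), black (322,298), white (398,310).
- **Look-alikes:** solid orange bottles at (383,250) and (377,361). These have orange bodies, so I leave them alone.
- **Cups in the caddy:** blue (237,219), red (258,207), yellow (277,220), green (255,232).

The side picture shows the same layout. The wrist picture shows the caddy, with green at (246,360) and blue at (369,355).

```bash
cat > h.py <<'E'
from workcell import *
import cv2,numpy as np
from scipy.spatial.transform import Rotation as R
def pose(n,o=None):
    m=camera_model(n)
    if n!="wrist": return m,np.array(m["pose"])
    o=o or get_obs(); T=np.eye(4);T[:3,:3]=R.from_quat(o["tool_rot"]).as_matrix();T[:3,3]=o["eef_pos"]
    return m,T@np.array(m["T_tool_cam"])
def K(m):
    f=240/np.tan(np.radians(m["fovy"])/2)
    return np.array([[f,0,m["cx"]],[0,f,m["cy"]],[0,0,1]]),np.array([m["k1"],0,0,0,0.])
def plane(n,uv,z,o=None):
    m,T=pose(n,o);k,d=K(m)
    p=cv2.undistortPoints(np.array([[uv]],float),k,d)[0,0]
    r=T[:3,:3]@np.r_[p,1];return T[:3,3]+r*(z-T[2,3])/r[2]
def proj(n,P,o=None):
    m,T=pose(n,o);k,d=K(m);Ti=np.linalg.inv(T)
    return cv2.projectPoints(np.atleast_2d(P).astype(float),cv2.Rodrigues(Ti[:3,:3])[0],Ti[:3,3],k,d)[0][:,0]
E
python3 - <<'E'
from h import *
for c in ["scene","side"]:
    im=camera(c)
    for t in ["vial_red","vial_blue","vial_yellow","vial_green","vial_white","vial_black"]+["well_"+x for x in ("red","blue","yellow","green")]:
        z=.030 if t[0]=='v' else .012
        for r in masks_of(t,c)[:3]:
            if r["conf"]<.25: continue
            ys,xs=np.nonzero(r["pixels"]);u=((xs.min()+xs.max())/2,(ys.min()+ys.max())/2)
            print(c,t,round(r["conf"],2),np.round(u),len(xs),np.round(plane(c,u,z)[:2],4))
im=camera("side");cv2.imwrite("pics/crop.png",cv2.resize(im[160:275,260:420,::-1],None,fx=5,fy=5,interpolation=cv2.INTER_CUBIC))
E
```

```text
scene vial_red 0.59 [372. 272.] 255 [ 0.5665 -0.2978]
scene vial_red 0.58 [382. 250.] 245 [ 0.628  -0.2669]
scene vial_blue 0.52 [324. 240.] 212 [ 0.5591 -0.1636]
scene vial_yellow 0.76 [377. 362.] 315 [ 0.414  -0.4504]
scene vial_yellow 0.53 [360. 336.] 280 [ 0.4319 -0.393 ]
scene vial_green 0.5 [278. 273.] 227 [ 0.4215 -0.1734]
scene vial_white 0.74 [396. 311.] 264 [ 0.5243 -0.397 ]
scene vial_black 0.64 [324. 299.] 274 [ 0.4436 -0.2852]
scene well_red 0.52 [259. 208.] 282 [0.5353 0.0411]
scene well_blue 0.71 [236. 220.] 273 [0.4694 0.0407]
scene well_green 0.51 [254. 233.] 303 [ 0.4721 -0.0261]
side vial_red 0.8 [311. 213.] 231 [ 0.5699 -0.2965]
side vial_red 0.78 [279. 218.] 347 [ 0.6322 -0.2653]
side vial_blue 0.9 [314. 242.] 335 [ 0.5621 -0.16  ]
side vial_yellow 0.43 [372. 198.] 201 [ 0.4374 -0.3924]
side vial_green 0.53 [390. 242.] 343 [ 0.4249 -0.1675]
side vial_white 0.47 [331. 197.] 245 [ 0.5281 -0.3906]
side vial_black 0.85 [372. 217.] 309 [ 0.4462 -0.2815]
side well_red 0.66 [327. 320.] 764 [0.5389 0.0528]
side well_blue 0.86 [373. 319.] 701 [0.4737 0.0474]
side well_yellow 0.94 [325. 295.] 582 [ 0.5416 -0.0144]
side well_green 0.86 [368. 295.] 569 [ 0.4764 -0.0164]
```

View pics/crop.png

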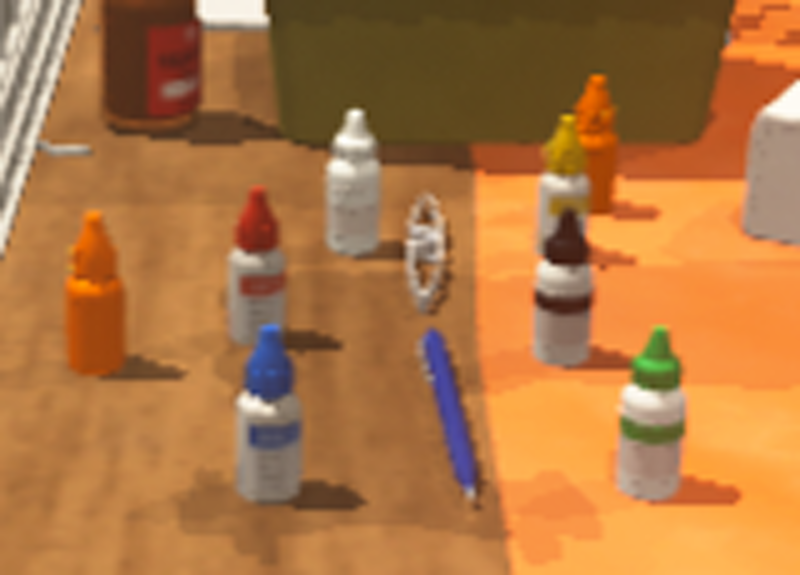

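The crop confirms the choice: the white-bodied vials with coloured bands are the targets, and the all-orange bottles are the look-alikes. Next I measure the cups from the wrist picture and check how far the red box is from the yellow vial.

Run:
```python
from h import *
o=get_obs();im=camera("wrist");hsv=cv2.cvtColor(im,cv2.COLOR_RGB2HSV)
for t in ["red","blue","yellow","green"]:
    for r in masks_of("well_"+t,"wrist")[:1]:
        c,_=cv2.findContours(r["pixels"].astype(np.uint8),0,1);c=max(c,key=cv2.contourArea)
        e=cv2.fitEllipse(c);print(t,round(r["conf"],2),np.round(e[0]),np.round(e[1]),np.round(plane("wrist",e[0],.013,o),4))
for t in ["blue","green"]:
    for r in masks_of("vial_"+t,"wrist")[:2]:
        ys,xs=np.nonzero(r["pixels"]);u=((xs.min()+xs.max())/2,(ys.min()+ys.max())/2);print(t,round(r["conf"],2),u,plane("wrist",u,.03,o))
print("box",plane("side",(313,185),0),plane("side",(403,187),0))
```

```text
red 0.63 [351. 163.] [46. 48.] [0.5393 0.0492 0.013 ]
blue 0.58 [285. 166.] [47. 49.] [0.4735 0.0459 0.013 ]
yellow 0.95 [352. 228.] [45. 46.] [ 0.542  -0.0167  0.013 ]
blue 0.87 (np.float64(368.0), np.float64(356.5)) [ 0.5626377  -0.15943835  0.03      ]
green 0.97 (np.float64(245.5), np.float64(360.5)) [ 0.42618062 -0.16472628  0.03      ]
box [ 5.70786789e-01 -5.53953951e-01 -5.55111512e-17] [ 0.34258135 -0.55221306  0.        ]
```

Positions from the side and wrist pictures agree within about 3 mm. Blue comes first: vial at (0.562,-0.160), cup at (0.4735,0.047).

Request:
jog_arm:
  deltas:
    - [[-40,16,0,0,0,0,48],[-40,16,0,0,0,0,48],[-40,16,0,0,0,0,48],[-40,15,0,0,0,0,48],[0,0,0,0,0,0,48]]

```text
clock: 2.15
eef_pos: [0.566, -0.1634, 0.2311]
tool_rot: [0.705, 0.709, 0.001, 0.0]
ft_force: [0.2, 0.5, 0.7]
grip_width: 0.0478
```

Request:
jog_arm:
  deltas:
    - [[3,-4,40,0,0,0,48],[0,0,40,0,0,0,48],[0,0,40,0,0,0,48],[0,0,20,0,0,0,48],[0,0,0,0,0,0,48]]

```text
clock: 2.65
eef_pos: [0.5635, -0.1609, 0.088]
tool_rot: [0.706, 0.708, 0.002, 0.002]
ft_force: [-0.2, 0.5, -1.2]
grip_width: 0.048
```

Run:
```python
from h import *
o=get_obs();print(o["eef_pos"],R.from_quat(o["tool_rot"]).as_matrix().round(4).tolist())
a=camera("side")[140:270,240:400];b=camera("scene")[170:300,250:410]
cv2.imwrite("pics/c1.png",cv2.resize(np.vstack([a,b])[:,:,::-1],None,fx=2.3,fy=2.3,interpolation=cv2.INTER_CUBIC))
```

```text
[ 0.56350364 -0.16092056  0.08801836] [[-0.0034, 1.0, 0.0059], [1.0, 0.0034, 0.0004], [0.0004, 0.0059, -1.0]]
```

View pics/c1.png

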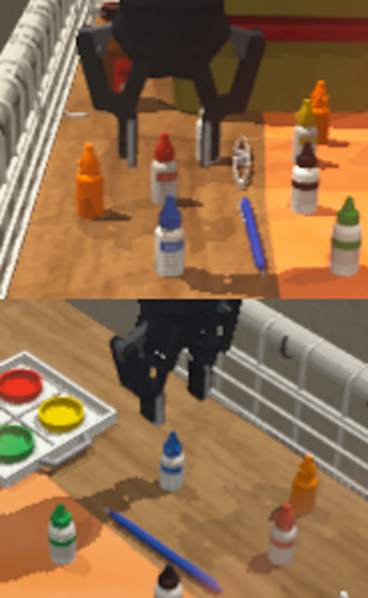

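The crop shows the open jaws centred over the blue vial in both views, with clear space around it. I descend and grip.

Request:
jog_arm:
  deltas:
    - [[0,-1,40,0,0,0,48],[0,0,32,0,0,0,48],[0,0,0,0,0,0,48],[0,0,0,0,0,0,48]]

```text
clock: 3.15
eef_pos: [0.5741, -0.163, 0.0282]
tool_rot: [0.705, 0.709, 0.008, 0.013]
ft_force: [-0.3, 0.0, 0.8]
grip_width: 0.048
```

Run:
```python
from h import *
o=get_obs();print(o["eef_pos"],np.round(o["joint_pos"],3),np.round(o["joint_vel"],3),np.round(o["tau"],1),o["ft_force"],o["ft_torque"]);M=R.from_quat(o["tool_rot"]).as_matrix();print(M.round(4).tolist())
print("turn(deg, tool) to level:",np.degrees((R.from_matrix(M).inv()*R.from_quat([.70711,.70711,0,0])).as_rotvec()).round(2))
```

```text
[ 0.5740721  -0.16297427  0.02819889] [-0.278  0.565 -0.067  0.91   0.002  1.288] [0.002 0.    0.002 0.004 0.    0.001] [ -0.  -46.6  20.2  -0.2   0.   -0. ] [-0.31987338  0.00228404  0.80264738] [ 0.0345418  -0.00295808 -0.05868506]
[[-0.0047, 0.9996, 0.0293], [1.0, 0.0048, -0.0061], [-0.0062, 0.0292, -0.9996]]
turn(deg, tool) to level: [1.68 0.35 0.27]
```

Fast rows leave a tilt and an offset (1.7°, 12 mm), with no contact force. I level and recentre here, then finish more slowly.

Request:
jog_arm:
  deltas:
    - [[1,-6,0,0.8,0.2,0.2,48],[1,-5,0,0.8,0.2,0,48],[0,0,0,0,0,0,48]]

```text
clock: 3.45
eef_pos: [0.5661, -0.1618, 0.0344]
tool_rot: [0.707, 0.708, 0.002, 0.003]
ft_force: [0.4, 0.7, -0.0]
grip_width: 0.0481
```

```bash
cat > st.py <<'E'
from h import *
import sys
o=get_obs();M=R.from_quat(o["tool_rot"]).as_matrix();p=np.array(o["eef_pos"])
print(round(o["clock"],2),p.round(4),"w",round(o["grip_width"],4),"level turn",np.degrees((R.from_matrix(M).inv()*R.from_quat([.70711,.70711,0,0])).as_rotvec()).round(2))
if len(sys.argv)>3: print("to target mm (tool)",(M.T@(np.array(list(map(float,sys.argv[1:4])))-p)*1000).round(1))
E
python3 st.py .562 -.160 .012
```

```text
3.45 [ 0.5661 -0.1618  0.0344] w 0.0481 level turn [0.47 0.07 0.07]
to target mm (tool) [ 1.8 -4.2 22.3]
```

Request:
jog_arm:
  deltas:
    - [[2,-4,8,0.5,0.1,0,48],[0,0,8,0,0,0,48],[0,0,7,0,0,0,48],[0,0,0,0,0,0,48]]

```text
clock: 3.85
eef_pos: [0.5628, -0.16, 0.0113]
tool_rot: [0.707, 0.707, 0.001, 0.001]
ft_force: [-0.3, -0.8, -0.3]
grip_width: 0.0481
```

```bash
python3 st.py .562 -.160 .012
```

```text
3.85 [ 0.5628 -0.16    0.0113] w 0.0481 level turn [0.1  0.01 0.06]
to target mm (tool) [-0.  -0.8 -0.7]
```

Request:
jog_arm:
  deltas:
    - [[0,0,0,0,0,0,12],[0,0,0,0,0,0,12],[0,0,0,0,0,0,12],[0,0,0,0,0,0,12],[0,0,0,0,0,0,12]]

```text
clock: 4.35
eef_pos: [0.5627, -0.1599, 0.0108]
tool_rot: [0.707, 0.707, 0.0, 0.0]
ft_force: [-0.4, -0.2, -0.4]
grip_width: 0.0212
```

Request:
jog_arm:
  deltas:
    - [[0,0,-10,0,0,0,12],[0,0,-25,0,0,0,12],[0,0,-35,0,0,0,12],[0,0,-25,0,0,0,12],[0,0,-10,0,0,0,12]]

```text
clock: 4.85
eef_pos: [0.5607, -0.1594, 0.1191]
tool_rot: [0.707, 0.707, -0.001, -0.002]
ft_force: [1.0, -0.4, -0.6]
grip_width: 0.0212
```

```bash
python3 st.py .4735 .047 .11
```

```text
4.85 [ 0.5607 -0.1594  0.1191] w 0.0212 level turn [-0.25 -0.09  0.06]
to target mm (tool) [206.5 -86.9   9.8]
```

Request:
jog_arm:
  deltas:
    - [[30,-13,0,0,0,0,12],[42,-18,0,0,0,0,12],[42,-18,0,0,0,0,12],[42,-18,0,0,0,0,12],[30,-13,0,0,0,0,12]]

```text
clock: 5.35
eef_pos: [0.4828, 0.0272, 0.1221]
tool_rot: [0.71, 0.704, 0.002, 0.003]
ft_force: [0.5, 0.7, 0.0]
grip_width: 0.0209
```

Request:
jog_arm:
  deltas:
    - [[10,-4,0,0,0,0,12],[0,0,0,0,0,0,12]]

```text
clock: 5.55
eef_pos: [0.4764, 0.0406, 0.122]
tool_rot: [0.708, 0.706, 0.002, 0.002]
ft_force: [0.7, 0.0, -0.9]
grip_width: 0.021
```

```bash
python3 st.py .4735 .047 .08
```

```text
5.55 [0.4764 0.0406 0.122 ] w 0.021 level turn [ 0.29  0.04 -0.16]
to target mm (tool) [ 6.4 -3.1 42. ]
```

Request:
jog_arm:
  deltas:
    - [[6,-3,12,0.3,0,-0.2,12],[0,0,15,0,0,0,12],[0,0,15,0,0,0,12],[0,0,10,0,0,0,12],[0,0,0,0,0,0,12]]

```text
clock: 6.05
eef_pos: [0.4758, 0.043, 0.0656]
tool_rot: [0.709, 0.705, -0.001, 0.001]
ft_force: [0.5, 0.3, -0.1]
grip_width: 0.0209
```

```bash
python3 st.py .4735 .047 .017
python3 - <<'E'
from h import *
o=get_obs()
a=camera("side")[200:350,270:430];b=camera("scene")[140:290,180:340];c=camera("wrist")
cv2.imwrite("pics/c2.png",np.hstack([cv2.resize(np.vstack([a,b]),None,fx=2,fy=2,interpolation=cv2.INTER_CUBIC),cv2.resize(c,(480,600))])[:,:,::-1])
E
```

```text
6.05 [0.4758 0.043  0.0656] w 0.0209 level turn [ 0.02  0.13 -0.3 ]
to target mm (tool) [ 4.1 -2.4 48.6]
```

View pics/c2.png

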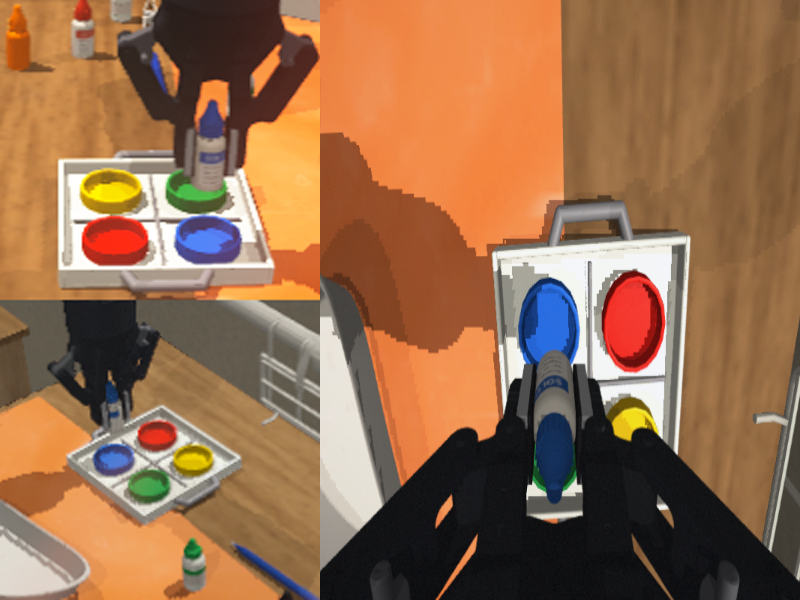

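The vial hangs upright in the jaws, just above the blue cup, as intended. I lower it and release.

Request:
jog_arm:
  deltas:
    - [[4,-2,10,0,0,-0.3,12],[1,-1,12,0,0,0,12],[0,0,12,0,0,0,12],[0,0,8,0,0,0,12],[0,0,0,0,0,0,12]]

```text
clock: 6.7
eef_pos: [0.477, 0.0495, 0.0256]
tool_rot: [0.707, 0.708, 0.004, 0.004]
ft_force: [-0.1, 0.6, 0.6]
grip_width: 0.0212
```

```bash
python3 st.py .4735 .047 .018
```

```text
6.7 [0.477  0.0495 0.0256] w 0.0212 level turn [0.62 0.03 0.07]
to target mm (tool) [-2.4 -3.5  7.5]
```

Request:
jog_arm:
  deltas:
    - [[-2,-3,3,0.6,0,0,12],[0,0,3,0,0,0,12],[0,0,0,0,0,0,12]]

```text
clock: 7.0
eef_pos: [0.4745, 0.0475, 0.0198]
tool_rot: [0.707, 0.708, 0.0, 0.0]
ft_force: [-0.4, -0.2, 0.6]
grip_width: 0.0211
```

```bash
python3 st.py .4735 .047 .018
```

```text
7.0 [0.4745 0.0475 0.0198] w 0.0211 level turn [0.05 0.03 0.09]
to target mm (tool) [-0.5 -1.   1.8]
```

Request:
jog_arm:
  deltas:
    - [[0,0,2,0,0,0,12],[0,0,0,0,0,0,12],[0,0,0,0,0,0,44],[0,0,0,0,0,0,44],[0,0,0,0,0,0,44]]

```text
clock: 7.5
eef_pos: [0.4755, 0.0476, 0.0187]
tool_rot: [0.707, 0.708, 0.001, 0.001]
ft_force: [-0.2, 1.9, 0.2]
grip_width: 0.0439
```

Request:
jog_arm:
  deltas:
    - [[0,0,-10,0,0,0,44],[0,0,-25,0,0,0,44],[0,0,-35,0,0,0,44],[0,0,-30,0,0,0,44],[0,0,-10,0,0,0,44]]

```text
clock: 8.0
eef_pos: [0.4732, 0.0474, 0.1328]
tool_rot: [0.707, 0.708, -0.001, -0.0]
ft_force: [1.9, 0.1, -0.5]
grip_width: 0.0438
```

```bash
python3 st.py .425 -.167 .12
python3 - <<'E'
from h import *
a=camera("side")[200:350,270:430];b=camera("scene")[140:290,180:340]
cv2.imwrite("pics/c3.png",cv2.resize(np.hstack([a,b]),None,fx=2.5,fy=2.5,interpolation=cv2.INTER_CUBIC)[:,:,::-1])
E
```

```text
8.0 [0.4732 0.0474 0.1328] w 0.0438 level turn [-0.09  0.04  0.08]
to target mm (tool) [-214.3  -48.5   13.1]
```

View pics/c3.png

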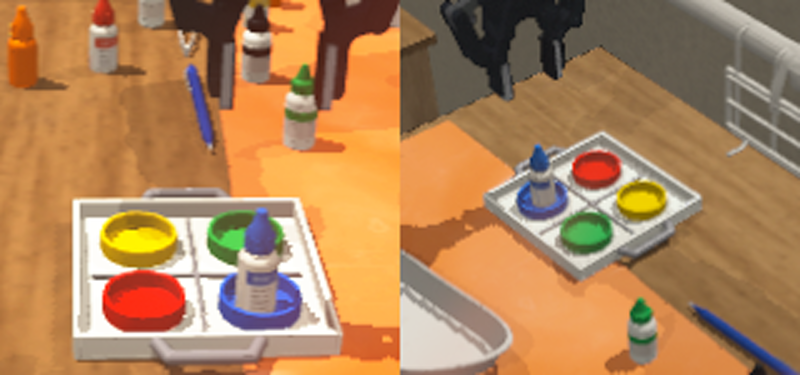

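Blue stands upright in its cup. Green is next: vial at (0.425,-0.167), cup at (0.476,-0.018).

Request:
jog_arm:
  deltas:
    - [[-30,-7,0,0,0,0,46],[-42,-10,0,0,0,0,46],[-42,-10,0,0,0,0,46],[-42,-10,0,0,0,0,46],[-35,-7,0,0,0,0,46]]

```text
clock: 8.6
eef_pos: [0.426, -0.1446, 0.1248]
tool_rot: [0.702, 0.712, -0.003, -0.004]
ft_force: [0.2, -0.4, -0.0]
grip_width: 0.0458
```

Request:
jog_arm:
  deltas:
    - [[-10,-3,0,0,0,0,46],[0,0,0,0,0,0,46]]

```text
clock: 8.8
eef_pos: [0.4199, -0.1577, 0.1218]
tool_rot: [0.705, 0.709, -0.004, -0.007]
ft_force: [-0.5, 0.6, -0.5]
grip_width: 0.0458
```

```bash
python3 st.py .425 -.167 .012
```

```text
8.8 [ 0.4199 -0.1577  0.1218] w 0.0458 level turn [-0.89 -0.21  0.36]
to target mm (tool) [ -9.7   6.7 109.7]
```

Request:
jog_arm:
  deltas:
    - [[-9,6,10,-0.9,-0.2,0.3,46],[0,0,15,0,0,0,46],[0,0,15,0,0,0,46],[0,0,5,0,0,0,46],[0,0,0,0,0,0,46]]

```text
clock: 9.3
eef_pos: [0.4249, -0.1609, 0.0717]
tool_rot: [0.705, 0.709, 0.0, -0.004]
ft_force: [0.1, -0.6, 0.3]
grip_width: 0.0462
```

```bash
python3 st.py .425 -.167 .012
```

```text
9.3 [ 0.4249 -0.1609  0.0717] w 0.0462 level turn [-0.27 -0.32  0.34]
to target mm (tool) [-6.5  0.4 59.7]
```

Request:
jog_arm:
  deltas:
    - [[-6,0,12,-0.3,-0.3,0.3,46],[0,0,15,0,0,0,46],[0,0,12,0,0,0,46],[0,0,6,0,0,0,46],[0,0,0,0,0,0,46]]

```text
clock: 9.8
eef_pos: [0.4276, -0.1639, 0.0273]
tool_rot: [0.705, 0.709, 0.001, 0.001]
ft_force: [-0.1, -0.9, 0.5]
grip_width: 0.0459
```

```bash
python3 st.py .425 -.167 .012
```

```text
9.8 [ 0.4276 -0.1639  0.0273] w 0.0459 level turn [ 0.22 -0.01  0.38]
to target mm (tool) [-3.1 -2.7 15.3]
```

Request:
jog_arm:
  deltas:
    - [[-3,-2,8,0.2,0,0.3,46],[0,0,7,0,0,0,46],[0,0,0,0,0,0,46]]

```text
clock: 10.1
eef_pos: [0.4269, -0.1671, 0.0126]
tool_rot: [0.706, 0.708, 0.001, 0.001]
ft_force: [-1.0, -0.3, 0.0]
grip_width: 0.046
```

Request:
jog_arm:
  deltas:
    - [[0,0,0,0,0,0,12],[0,0,0,0,0,0,12],[0,0,0,0,0,0,12],[0,0,0,0,0,0,12],[0,0,0,0,0,0,12]]

```text
clock: 10.6
eef_pos: [0.4276, -0.1676, 0.0135]
tool_rot: [0.707, 0.708, 0.001, 0.002]
ft_force: [-0.4, 0.6, -0.6]
grip_width: 0.0211
```

Request:
jog_arm:
  deltas:
    - [[0,0,-10,0,0,0,12],[0,0,-25,0,0,0,12],[0,0,-35,0,0,0,12],[0,0,-25,0,0,0,12],[0,0,0,0,0,0,12]]

```text
clock: 11.1
eef_pos: [0.4262, -0.167, 0.1134]
tool_rot: [0.707, 0.708, 0.001, 0.001]
ft_force: [0.6, 0.1, 0.4]
grip_width: 0.0219
```

```bash
python3 st.py .476 -.018 .08
```

```text
11.1 [ 0.4262 -0.167   0.1134] w 0.0219 level turn [0.11 0.02 0.08]
to target mm (tool) [149.   49.9  33.4]
```

Request:
jog_arm:
  deltas:
    - [[22,7,0,0,0,0,12],[35,12,0,0,0,0,12],[38,13,0,0,0,0,12],[30,10,0,0,0,0,12],[14,4,0,0,0,0,12]]

```text
clock: 11.6
eef_pos: [0.4737, -0.0261, 0.1146]
tool_rot: [0.709, 0.705, 0.001, 0.003]
ft_force: [0.3, -0.4, 0.5]
grip_width: 0.0212
```

Request:
jog_arm:
  deltas:
    - [[6,2,0,0,0,0,12],[0,0,0,0,0,0,12]]

```text
clock: 11.8
eef_pos: [0.4755, -0.018, 0.1139]
tool_rot: [0.708, 0.706, 0.001, 0.002]
ft_force: [0.6, 0.1, -0.5]
grip_width: 0.0216
```

```bash
python3 st.py .476 -.018 .06
```

```text
11.8 [ 0.4755 -0.018   0.1139] w 0.0216 level turn [ 0.23  0.11 -0.13]
to target mm (tool) [ 0.1  0.3 53.9]
```

Request:
jog_arm:
  deltas:
    - [[0,0,12,0.2,0.1,-0.1,12],[0,0,15,0,0,0,12],[0,0,15,0,0,0,12],[0,0,8,0,0,0,12],[0,0,0,0,0,0,12]]

```text
clock: 12.3
eef_pos: [0.4731, -0.0223, 0.0593]
tool_rot: [0.709, 0.705, -0.002, -0.001]
ft_force: [0.5, -0.4, -0.3]
grip_width: 0.0215
```

```bash
python3 st.py .476 -.018 .02
```

```text
12.3 [ 0.4731 -0.0223  0.0593] w 0.0215 level turn [-0.17  0.08 -0.36]
to target mm (tool) [ 4.3  2.9 39.3]
```

Request:
jog_arm:
  deltas:
    - [[4,3,7,-0.1,0,-0.3,12],[0,0,10,0,0,0,12],[0,0,8,0,0,0,12],[0,0,4,0,0,0,12],[0,0,0,0,0,0,12]]

```text
clock: 12.8
eef_pos: [0.4769, -0.019, 0.0283]
tool_rot: [0.708, 0.706, -0.001, 0.001]
ft_force: [0.6, -0.7, -0.8]
grip_width: 0.0214
```

```bash
python3 st.py .476 -.018 .02
```

```text
12.8 [ 0.4769 -0.019   0.0283] w 0.0214 level turn [-0.    0.08 -0.14]
to target mm (tool) [ 1.  -0.9  8.3]
```

Request:
jog_arm:
  deltas:
    - [[1,-1,4,0,0,0,12],[0,0,4,0,0,0,12],[0,0,0,0,0,0,12]]

```text
clock: 13.1
eef_pos: [0.4762, -0.0178, 0.02]
tool_rot: [0.708, 0.706, -0.0, 0.001]
ft_force: [-0.4, -0.3, -0.6]
grip_width: 0.0213
```

```bash
python3 st.py .476 -.018 .02
```

```text
13.1 [ 0.4762 -0.0178  0.02  ] w 0.0213 level turn [ 0.05  0.09 -0.12]
to target mm (tool) [-0.2 -0.2  0. ]
```

Request:
jog_arm:
  deltas:
    - [[0,0,0,0,0,0,44],[0,0,0,0,0,0,44],[0,0,0,0,0,0,44],[0,0,-10,0,0,0,44],[0,0,-25,0,0,0,44]]

```text
clock: 13.6
eef_pos: [0.4738, -0.0177, 0.0542]
tool_rot: [0.708, 0.706, -0.002, -0.001]
ft_force: [0.6, 0.4, 0.1]
grip_width: 0.0438
```

Request:
jog_arm:
  deltas:
    - [[0,0,-35,0,0,0,44],[0,0,-35,0,0,0,44],[-15,5,-15,0,0,0,44],[-30,10,0,0,0,0,44],[-42,14,0,0,0,0,44]]

```text
clock: 14.1
eef_pos: [0.5053, -0.1027, 0.1513]
tool_rot: [0.705, 0.71, 0.001, 0.002]
ft_force: [0.8, 0.7, -0.9]
grip_width: 0.0443
```

Request:
jog_arm:
  deltas:
    - [[-42,14,0,0,0,0,44],[-42,14,0,0,0,0,44],[-42,14,0,0,0,0,44],[-25,8,0,0,0,0,44],[0,0,0,0,0,0,44]]

```text
clock: 14.6
eef_pos: [0.5601, -0.2645, 0.1584]
tool_rot: [0.706, 0.708, 0.003, 0.007]
ft_force: [-0.5, 0.4, 0.0]
grip_width: 0.0438
```

```bash
python3 st.py .569 -.296 .10;  python3 - <<'E'
from h import *
a=camera("side")[160:345,260:430]
b=camera("scene")[160:345,200:440]
cv2.imwrite("pics/c4.png",cv2.resize(np.hstack([a,b]),None,fx=1.95,fy=1.95,interpolation=cv2.INTER_CUBIC)[:,:,::-1])
E
```

```text
14.6 [ 0.5601 -0.2645  0.1584] w 0.0438 level turn [0.83 0.33 0.18]
to target mm (tool) [-31.2   7.9  58.7]
```

View pics/c4.png

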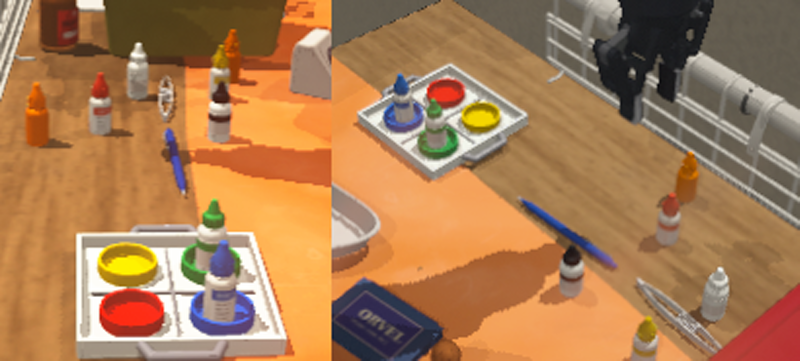

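Blue and green both stand upright in their cups. The red vial is next, at (0.569,-0.296).

Request:
jog_arm:
  deltas:
    - [[-12,3,0,0.8,0.3,0.2,46],[-14,4,15,0,0,0,46],[-6,1,20,0,0,0,46],[0,0,15,0,0,0,46],[0,0,0,0,0,0,46]]

```text
clock: 15.2
eef_pos: [0.5668, -0.2889, 0.1064]
tool_rot: [0.704, 0.71, 0.001, -0.002]
ft_force: [-1.2, -0.1, -1.0]
grip_width: 0.0459
```

```bash
python3 st.py .569 -.296 .012
```

```text
15.2 [ 0.5668 -0.2889  0.1064] w 0.0459 level turn [-0.1  -0.19  0.53]
to target mm (tool) [-7.4  2.3 94.4]
```

Request:
jog_arm:
  deltas:
    - [[-7,2,8,0,-0.2,0.4,46],[0,0,15,0,0,0,46],[0,0,15,0,0,0,46],[0,0,8,0,0,0,46],[0,0,0,0,0,0,46]]

```text
clock: 15.7
eef_pos: [0.57, -0.2953, 0.0593]
tool_rot: [0.706, 0.709, -0.001, 0.001]
ft_force: [0.0, 0.2, 1.0]
grip_width: 0.0455
```

```bash
python3 st.py .569 -.296 .012
```

```text
15.7 [ 0.57   -0.2953  0.0593] w 0.0455 level turn [0.02 0.11 0.26]
to target mm (tool) [-0.6 -1.  47.3]
```

Request:
jog_arm:
  deltas:
    - [[0,-1,8,0,0.1,0.2,46],[0,0,12,0,0,0,46],[0,0,12,0,0,0,46],[0,0,6,0,0,0,46],[0,0,0,0,0,0,46]]

```text
clock: 16.2
eef_pos: [0.5701, -0.2959, 0.0199]
tool_rot: [0.707, 0.707, 0.001, 0.002]
ft_force: [0.4, 0.0, -0.6]
grip_width: 0.046
```

```bash
python3 st.py .569 -.296 .012
```

```text
16.2 [ 0.5701 -0.2959  0.0199] w 0.046 level turn [0.17 0.09 0.05]
to target mm (tool) [-0.  -1.1  7.9]
```

Request:
jog_arm:
  deltas:
    - [[0,-1,4,0.1,0.1,0,46],[0,0,4,0,0,0,46],[0,0,0,0,0,0,46]]

```text
clock: 16.5
eef_pos: [0.5692, -0.2961, 0.0113]
tool_rot: [0.707, 0.707, 0.001, 0.0]
ft_force: [-0.4, -0.8, 0.2]
grip_width: 0.0461
```

Request:
jog_arm:
  deltas:
    - [[0,0,0,0,0,0,12],[0,0,0,0,0,0,12],[0,0,0,0,0,0,12],[0,0,0,0,0,0,12],[0,0,0,0,0,0,12]]

```text
clock: 17.0
eef_pos: [0.5702, -0.2965, 0.0128]
tool_rot: [0.707, 0.707, 0.001, 0.002]
ft_force: [0.5, 0.3, 0.2]
grip_width: 0.0211
```

Request:
jog_arm:
  deltas:
    - [[0,0,-10,0,0,0,12],[0,0,-25,0,0,0,12],[0,0,-35,0,0,0,12],[0,0,-35,0,0,0,12],[0,0,-20,0,0,0,12]]

```text
clock: 17.5
eef_pos: [0.5668, -0.2949, 0.1394]
tool_rot: [0.707, 0.707, -0.001, -0.003]
ft_force: [0.2, -1.1, -0.7]
grip_width: 0.021
```

```bash
python3 st.py .539 .0495 .12
```

```text
17.5 [ 0.5668 -0.2949  0.1394] w 0.021 level turn [-0.3  -0.2   0.06]
to target mm (tool) [344.3 -27.3  20.8]
```

Request:
jog_arm:
  deltas:
    - [[25,-2,-5,0,0,0,12],[40,-3,0,0,0,0,12],[42,-3,0,0,0,0,12],[42,-3,0,0,0,0,12],[42,-3,0,0,0,0,12]]

```text
clock: 18.0
eef_pos: [0.5572, -0.1063, 0.1549]
tool_rot: [0.711, 0.703, 0.003, 0.006]
ft_force: [1.4, -0.9, -0.0]
grip_width: 0.0207
```

Request:
jog_arm:
  deltas:
    - [[42,-4,0,0,0,0,12],[42,-4,0,0,0,0,12],[35,-3,0,0,0,0,12],[20,-2,0,0,0,0,12],[0,0,0,0,0,0,12]]

```text
clock: 18.5
eef_pos: [0.5447, 0.0437, 0.1595]
tool_rot: [0.708, 0.706, 0.006, 0.008]
ft_force: [0.5, -1.2, -1.0]
grip_width: 0.021
```

```bash
python3 st.py .539 .0495 .06
```

```text
18.5 [0.5447 0.0437 0.1595] w 0.021 level turn [ 1.1   0.16 -0.2 ]
to target mm (tool) [ 6.1 -7.6 99.4]
```

Request:
jog_arm:
  deltas:
    - [[5,-6,8,1,0.2,-0.2,12],[0,0,20,0,0,0,12],[0,0,25,0,0,0,12],[0,0,15,0,0,0,12],[0,0,0,0,0,0,12]]

```text
clock: 19.0
eef_pos: [0.539, 0.0462, 0.0906]
tool_rot: [0.708, 0.706, 0.001, 0.001]
ft_force: [-0.5, 0.1, -0.6]
grip_width: 0.021
```

```bash
python3 st.py .539 .0495 .02
```

```text
19.0 [0.539  0.0462 0.0906] w 0.021 level turn [ 0.12 -0.03 -0.16]
to target mm (tool) [ 3.2 -0.1 70.6]
```

Request:
jog_arm:
  deltas:
    - [[3,0,10,0.1,0,-0.1,12],[0,0,18,0,0,0,12],[0,0,15,0,0,0,12],[0,0,8,0,0,0,12],[0,0,0,0,0,0,12]]

```text
clock: 19.5
eef_pos: [0.5409, 0.0472, 0.0391]
tool_rot: [0.709, 0.705, 0.001, 0.001]
ft_force: [-0.3, -0.4, 0.2]
grip_width: 0.0204
```

```bash
python3 st.py .539 .0495 .02
```

```text
19.5 [0.5409 0.0472 0.0391] w 0.0204 level turn [ 0.15 -0.06 -0.31]
to target mm (tool) [ 2.3 -2.  19.1]
```

Request:
jog_arm:
  deltas:
    - [[2,-2,5,0.1,0,-0.2,12],[0,0,6,0,0,0,12],[0,0,5,0,0,0,12],[0,0,3,0,0,0,12],[0,0,0,0,0,0,12]]

```text
clock: 20.0
eef_pos: [0.5407, 0.0495, 0.0208]
tool_rot: [0.708, 0.706, 0.002, 0.001]
ft_force: [-0.8, 0.4, -0.1]
grip_width: 0.0207
```

```bash
python3 st.py .539 .0495 .0195
```

```text
20.0 [0.5407 0.0495 0.0208] w 0.0207 level turn [ 0.27 -0.09 -0.11]
to target mm (tool) [ 0.  -1.7  1.3]
```

Request:
jog_arm:
  deltas:
    - [[0,-1,1,0.2,0,0,12],[0,0,0,0,0,0,44],[0,0,0,0,0,0,44],[0,0,0,0,0,0,44],[0,0,-10,0,0,0,44]]

```text
clock: 20.5
eef_pos: [0.539, 0.0494, 0.0295]
tool_rot: [0.708, 0.706, 0.0, -0.001]
ft_force: [0.2, 0.4, -0.5]
grip_width: 0.0438
```

Request:
jog_arm:
  deltas:
    - [[0,0,-25,0,0,0,44],[0,0,-35,0,0,0,44],[0,0,-35,0,0,0,44],[-15,-3,-20,0,0,0,44],[-35,-8,0,0,0,0,44]]

```text
clock: 21.0
eef_pos: [0.5295, 0.0014, 0.1533]
tool_rot: [0.706, 0.709, 0.002, 0.001]
ft_force: [0.8, -0.8, 0.2]
grip_width: 0.0439
```

Request:
jog_arm:
  deltas:
    - [[-45,-11,0,0,0,0,44],[-45,-11,0,0,0,0,44],[-45,-11,0,0,0,0,44],[-45,-11,0,0,0,0,44],[-45,-11,0,0,0,0,44]]

```text
clock: 21.5
eef_pos: [0.4772, -0.2297, 0.1605]
tool_rot: [0.703, 0.711, 0.006, 0.006]
ft_force: [1.5, -0.2, 0.3]
grip_width: 0.0439
```

```bash
python3 st.py .436 -.392 .13
```

```text
21.5 [ 0.4772 -0.2297  0.1605] w 0.0439 level turn [0.96 0.04 0.71]
to target mm (tool) [-161.7  -43.8   29.9]
```

Request:
jog_arm:
  deltas:
    - [[-40,-10,0,0.5,0,0.4,44],[-40,-10,0,0.5,0,0.3,44],[-32,-8,0,0,0,0,44],[-18,-4,0,0,0,0,44],[0,0,0,0,0,0,44]]

```text
clock: 22.0
eef_pos: [0.4418, -0.372, 0.1657]
tool_rot: [0.711, 0.704, -0.001, 0.004]
ft_force: [-0.2, 0.2, 0.3]
grip_width: 0.0441
```

```bash
python3 st.py .436 -.392 .10;  python3 - <<'E'
from h import *
a=camera("side")[160:345,260:430]
b=camera("scene")[190:375,200:440]
cv2.imwrite("pics/c5.png",cv2.resize(np.hstack([a,b]),None,fx=1.95,fy=1.95,interpolation=cv2.INTER_CUBIC)[:,:,::-1])
E
```

```text
22.0 [ 0.4418 -0.372   0.1657] w 0.0441 level turn [ 0.23  0.35 -0.57]
to target mm (tool) [-19.6  -5.9  65.8]
```

View pics/c5.png

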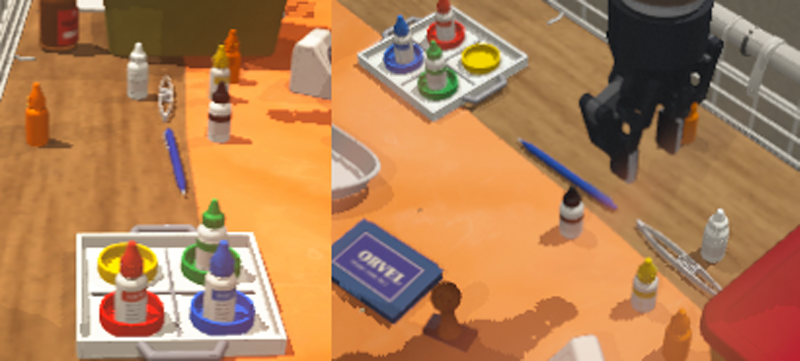

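Red is upright in its cup as well. Last is the yellow vial, at (0.436,-0.392), with the orange bottle about 60 mm behind it.

Request:
jog_arm:
  deltas:
    - [[-9,-3,0,0.2,0.3,-0.5,46],[-8,-2,12,0,0,0,46],[0,0,22,0,0,0,46],[0,0,15,0,0,0,46],[0,0,0,0,0,0,46]]

```text
clock: 22.6
eef_pos: [0.4388, -0.3844, 0.1147]
tool_rot: [0.704, 0.71, 0.001, 0.0]
ft_force: [-0.2, 0.1, -0.6]
grip_width: 0.046
```

```bash
python3 st.py .436 -.392 .012
```

```text
22.6 [ 0.4388 -0.3844  0.1147] w 0.046 level turn [ 0.06 -0.04  0.54]
to target mm (tool) [ -7.7  -3.  102.7]
```

Request:
jog_arm:
  deltas:
    - [[-7,-3,10,0,0,0.4,46],[0,0,18,0,0,0,46],[0,0,15,0,0,0,46],[0,0,8,0,0,0,46],[0,0,0,0,0,0,46]]

```text
clock: 23.1
eef_pos: [0.4365, -0.3929, 0.0616]
tool_rot: [0.706, 0.708, 0.0, 0.001]
ft_force: [-0.6, 0.1, 0.3]
grip_width: 0.0462
```

```bash
python3 st.py .436 -.392 .012
```

```text
23.1 [ 0.4365 -0.3929  0.0616] w 0.0462 level turn [0.11 0.06 0.2 ]
to target mm (tool) [ 0.9 -0.6 49.6]
```

Request:
jog_arm:
  deltas:
    - [[1,-1,8,0.1,0,0.2,46],[0,0,13,0,0,0,46],[0,0,12,0,0,0,46],[0,0,6,0,0,0,46],[0,0,0,0,0,0,46]]

```text
clock: 23.6
eef_pos: [0.4364, -0.3929, 0.0209]
tool_rot: [0.707, 0.707, -0.0, 0.002]
ft_force: [-0.1, 0.0, 0.0]
grip_width: 0.0459
```

```bash
python3 st.py .436 -.392 .012
```

```text
23.6 [ 0.4364 -0.3929  0.0209] w 0.0459 level turn [ 0.13  0.18 -0.01]
to target mm (tool) [ 0.9 -0.4  8.9]
```

Request:
jog_arm:
  deltas:
    - [[1,0,4,0.1,0.1,0,46],[0,0,4,0,0,0,46],[0,0,0,0,0,0,46]]

```text
clock: 23.9
eef_pos: [0.4367, -0.392, 0.0124]
tool_rot: [0.707, 0.707, -0.0, 0.001]
ft_force: [0.7, -0.1, -1.0]
grip_width: 0.0459
```

Request:
jog_arm:
  deltas:
    - [[0,0,0,0,0,0,12],[0,0,0,0,0,0,12],[0,0,0,0,0,0,12],[0,0,0,0,0,0,12],[0,0,0,0,0,0,12]]

```text
clock: 24.4
eef_pos: [0.4375, -0.3927, 0.0137]
tool_rot: [0.707, 0.707, -0.0, 0.002]
ft_force: [0.1, -0.2, -0.4]
grip_width: 0.0209
```

Request:
jog_arm:
  deltas:
    - [[0,0,-10,0,0,0,12],[0,0,-25,0,0,0,12],[0,0,-35,0,0,0,12],[0,0,-35,0,0,0,12],[0,0,-25,0,0,0,12]]

```text
clock: 24.9
eef_pos: [0.4342, -0.3897, 0.1452]
tool_rot: [0.707, 0.707, -0.001, -0.004]
ft_force: [-0.0, -0.8, -0.2]
grip_width: 0.0212
```

```bash
python3 st.py .541 -.0165 .13
```

```text
24.9 [ 0.4342 -0.3897  0.1452] w 0.0212 level turn [-0.34 -0.24 -0.01]
to target mm (tool) [373.1 106.9  16.1]
```

Request:
jog_arm:
  deltas:
    - [[25,7,0,0,0,0,12],[40,12,0,0,0,0,12],[42,12,0,0,0,0,12],[42,12,0,0,0,0,12],[42,12,0,0,0,0,12]]

```text
clock: 25.4
eef_pos: [0.4942, -0.2023, 0.156]
tool_rot: [0.712, 0.703, 0.001, 0.007]
ft_force: [1.0, -0.0, 0.9]
grip_width: 0.0211
```

Request:
jog_arm:
  deltas:
    - [[42,12,0,0,0,0,12],[42,12,0,0,0,0,12],[38,11,0,0,0,0,12],[25,7,0,0,0,0,12],[0,0,0,0,0,0,12]]

```text
clock: 25.9
eef_pos: [0.5408, -0.0446, 0.1603]
tool_rot: [0.709, 0.705, 0.003, 0.009]
ft_force: [-0.1, -0.7, -0.1]
grip_width: 0.021
```

```bash
python3 st.py .541 -.0165 .10
```

```text
25.9 [ 0.5408 -0.0446  0.1603] w 0.021 level turn [ 1.    0.47 -0.32]
to target mm (tool) [28.6 -1.  60.1]
```

Request:
jog_arm:
  deltas:
    - [[12,-1,0,1,0.5,-0.3,12],[14,0,15,0,0,0,12],[0,0,20,0,0,0,12],[0,0,15,0,0,0,12],[0,0,0,0,0,0,12]]

```text
clock: 26.4
eef_pos: [0.5402, -0.0187, 0.112]
tool_rot: [0.708, 0.706, 0.001, -0.0]
ft_force: [-1.1, -0.2, -0.8]
grip_width: 0.0208
```

```bash
python3 st.py .541 -.0165 .02
```

```text
26.4 [ 0.5402 -0.0187  0.112 ] w 0.0208 level turn [ 0.02 -0.1  -0.15]
to target mm (tool) [ 2.   0.8 92. ]
```

Request:
jog_arm:
  deltas:
    - [[2,1,10,0,-0.1,-0.1,12],[0,0,18,0,0,0,12],[0,0,15,0,0,0,12],[0,0,10,0,0,0,12],[0,0,0,0,0,0,12]]

```text
clock: 26.9
eef_pos: [0.5435, -0.0188, 0.0596]
tool_rot: [0.709, 0.705, 0.002, 0.002]
ft_force: [-0.2, 0.6, -0.5]
grip_width: 0.0211
```

```bash
python3 st.py .541 -.0165 .02
```

```text
26.9 [ 0.5435 -0.0188  0.0596] w 0.0211 level turn [ 0.25 -0.   -0.31]
to target mm (tool) [ 2.3 -2.6 39.6]
```

Request:
jog_arm:
  deltas:
    - [[2,-3,7,0.2,0,-0.3,12],[0,0,10,0,0,0,12],[0,0,9,0,0,0,12],[0,0,5,0,0,0,12],[0,0,0,0,0,0,12]]

```text
clock: 27.4
eef_pos: [0.5417, -0.0169, 0.0278]
tool_rot: [0.707, 0.707, 0.001, 0.001]
ft_force: [0.1, -0.3, 0.1]
grip_width: 0.021
```

```bash
python3 st.py .541 -.0165 .02
```

```text
27.4 [ 0.5417 -0.0169  0.0278] w 0.021 level turn [ 0.2  -0.   -0.01]
to target mm (tool) [ 0.4 -0.7  7.8]
```

Request:
jog_arm:
  deltas:
    - [[0,-1,4,0.1,0,0,12],[0,0,4,0,0,0,12],[0,0,0,0,0,0,12]]

```text
clock: 27.7
eef_pos: [0.541, -0.0168, 0.0194]
tool_rot: [0.707, 0.707, 0.001, 0.001]
ft_force: [-0.1, 0.2, -0.2]
grip_width: 0.0206
```

Request:
jog_arm:
  deltas:
    - [[0,0,0,0,0,0,44],[0,0,0,0,0,0,44],[0,0,0,0,0,0,44],[0,0,-10,0,0,0,44],[0,0,-20,0,0,0,44]]

```text
clock: 28.2
eef_pos: [0.5391, -0.0168, 0.0488]
tool_rot: [0.707, 0.707, -0.001, -0.001]
ft_force: [0.2, -0.0, 0.4]
grip_width: 0.0439
```

Request:
jog_arm:
  deltas:
    - [[0,0,-35,0,0,0,44],[0,0,-40,0,0,0,44],[0,0,-40,0,0,0,44],[-30,0,-30,0,0,0,44],[-20,0,0,0,0,0,44]]

```text
clock: 28.7
eef_pos: [0.5405, -0.0658, 0.2062]
tool_rot: [0.705, 0.709, 0.001, 0.002]
ft_force: [-0.1, 0.1, 0.0]
grip_width: 0.0437
```

Request:
jog_arm:
  deltas:
    - [[0,0,0,0,0,0,44],[0,0,0,0,0,0,44],[0,0,0,0,0,0,44]]

```text
clock: 29.0
eef_pos: [0.541, -0.0672, 0.2095]
tool_rot: [0.706, 0.708, 0.003, 0.004]
ft_force: [-0.8, 0.5, 0.4]
grip_width: 0.0439
```

```bash
python3 st.py;  python3 - <<'E'
from h import *
a=camera("side");b=camera("scene");o=get_obs();w=camera("wrist")
for c in ["scene","side"]:
    for t in ["red","blue","yellow","green","white","black"]:
        for r in masks_of("vial_"+t,c)[:2]:
            if r["conf"]<.25: continue
            ys,xs=np.nonzero(r["pixels"]);u=((xs.min()+xs.max())/2,(ys.min()+ys.max())/2)
            print(c,t,round(r["conf"],2),np.round(u),np.round(plane(c,u,.030 if t in("white","black") else .036)[:2],4))
z=lambda i,s:cv2.resize(i,s,interpolation=cv2.INTER_CUBIC)
cv2.imwrite("pics/c6.png",np.hstack([np.vstack([z(a[160:345,260:430],(330,300)),z(b[190:375,200:440],(330,300))]),z(w[:,100:500],(470,600))])[:,:,::-1])
E
```

```text
29.0 [ 0.541  -0.0672  0.2095] w 0.0439 level turn [0.55 0.05 0.1 ]
scene red 0.52 [258. 199.] [0.537  0.0447]
scene blue 0.5 [236. 210.] [0.4722 0.0428]
scene yellow 0.75 [276. 212.] [ 0.5371 -0.022 ]
scene yellow 0.7 [258. 208.] [0.5157 0.0144]
scene green 0.57 [253. 223.] [ 0.4746 -0.0199]
scene white 0.76 [396. 310.] [ 0.5252 -0.3962]
scene white 0.56 [258. 199.] [0.5416 0.0515]
scene black 0.83 [323. 298.] [ 0.4437 -0.2837]
side red 0.86 [278. 218.] [ 0.6321 -0.2538]
side red 0.6 [327. 304.] [0.5394 0.0461]
side blue 0.92 [372. 304.] [0.4764 0.0457]
side yellow 0.74 [378. 189.] [ 0.4217 -0.4321]
side yellow 0.71 [326. 279.] [ 0.5405 -0.0217]
side green 0.75 [368. 280.] [ 0.4761 -0.0192]
side white 0.82 [331. 198.] [ 0.5281 -0.3875]
side black 0.76 [372. 217.] [ 0.4462 -0.2815]
```

View pics/c6.png

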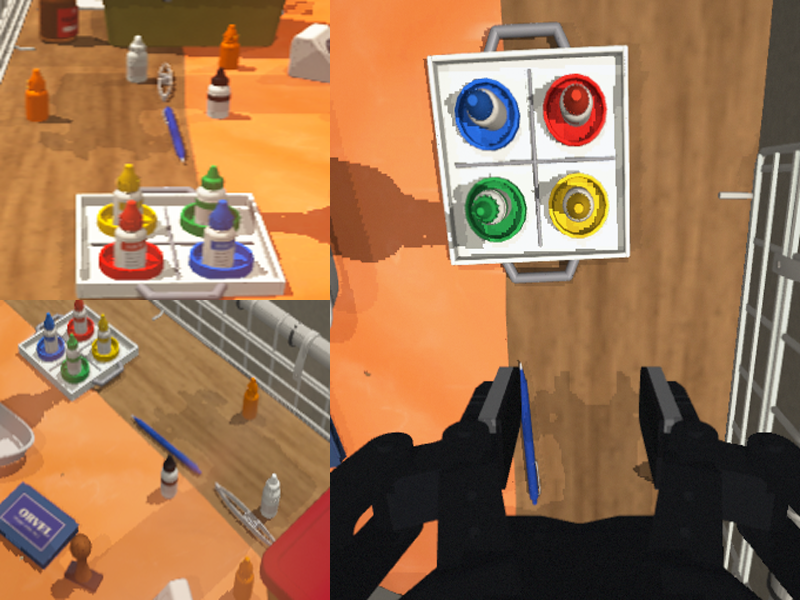

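All four vials stand upright in their own cups; white and black have not moved. A quick numeric check of how well each is centred (cap tips and cup rims in the last wrist picture):

Run:
```python
from h import *
o=get_obs();w=camera("wrist")
px=lambda u,v:(100+(u-330)/1.175,v/1.25)
for n,tip,cup in [("blue",(479,102),(487,115)),("green",(481,211),(496,210)),("red",(576,97),(575,110)),("yellow",(577,211),(578,205))]:
    t=plane("wrist",px(*tip),.066,o)[:2];c=plane("wrist",px(*cup),.016,o)[:2];print(n,t.round(4),c.round(4),"off mm",((t-c)*1000).round(1))
cv2.imwrite("pics/c7.png",cv2.resize(w[20:225,160:370,::-1],None,fx=2.9,fy=2.9,interpolation=cv2.INTER_CUBIC))
```

```text
blue [0.4801 0.0454] [0.475  0.0439] off mm [5.1 1.5]
green [ 0.4776 -0.0181] [ 0.4784 -0.0215] off mm [-0.8  3.4]
red [0.541  0.0481] [0.5404 0.0471] off mm [0.6 1. ]
yellow [ 0.5417 -0.0181] [ 0.5427 -0.0179] off mm [-1.  -0.2]
```

View pics/c7.png

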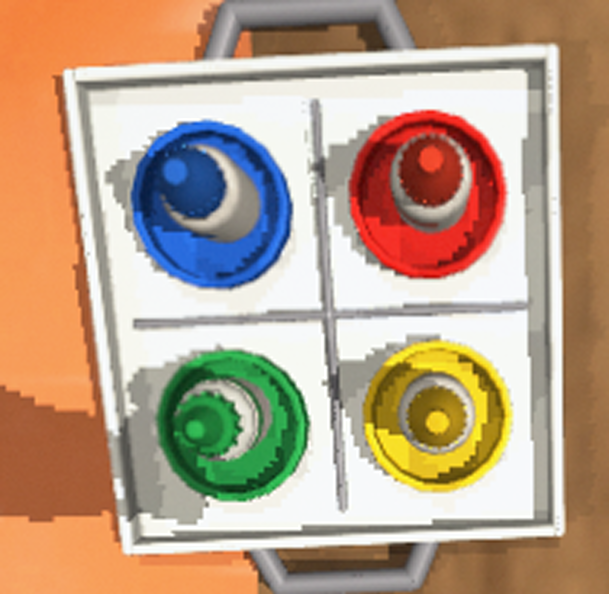

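The close crop shows every vial clear of its cup walls, upright and within about 5 mm of centre. I hand in.

```bash
python3 -c "
from workcell import *
print(job_done())"
```

```text
the job is handed in; nothing more can be done
None
```

The red, blue, yellow and green vials now stand upright in the cups of their own colour. I released each one, lifted the arm clear, and handed the job in at about 30 s of the 96 s allowed.

**Centring:** In the last wrist picture the caps sit about 1 mm from cup centre for red and yellow, 3.5 mm for green and 5 mm for blue. The limit is 13 mm. I read these off the picture by eye with the calibration, so they are good to 2–3 mm.

**White and black vials:** Both read within 1–3 mm of where they began, which is inside the measurement noise.

**Look-alikes:** The two orange bottles were left alone.

**Checks that disagreed:**
- The scene camera places things about 3–5 mm away from the side and wrist cameras. I went by the side and wrist cameras.
- The networks reported some orange bottles as red or yellow vials, and one stray "yellow" in the caddy. I settled those by eye in the pictures.
- On the first descent, over the blue vial, the fast moves left a 1.7° tilt and a 12 mm offset. I corrected it before gripping, and there was no contact force.

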